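# Make up the breakfast caddy

### The arm

A 6-joint arm with a two-finger parallel gripper is mounted at the origin on a cart in front of the work surface, level with it; the furniture and walls round the work are solid. World frame = base frame: x ahead of the robot, y to its left, z up, the work surface at z = 0. Lengths are in m, angles in rad, forces in N, time in s.
With the tool pointing down it reaches from about 0.3 to 0.775 m from the base axis. Payload 14.6 kg.
Tool frame: the origin (TCP) lies on the centre line of the jaws, within the pads' length; the fingertips stand 14 mm ahead of it and the grasp point (between the pads) lies 5 mm behind it; x points along the fingers, y is the direction in which the jaws open and shut, and the axes are right-handed (so a half turn about x gives the same grasp; the last joint's range is limited). The gripper opens to 94 mm and grips with 3 to 60 N. Pads are 16 mm wide; open, the fingers measure 119 mm over their backs; the gripper's body (75 mm by 177 mm) begins 78 mm behind the grasp point.
Start: joints at [1.281, 0.3, 1.521, -0, 1.321, -0.067], TCP at [0.122, 0.536, 0.183] pointing down, gripper open.
Joint ranges: [-3.03, 3.03], [-0.79, 2.21], [0.23, 2.52], [-1.04, 4.18], [0, 3.07], [-2.55, 2.55]. Speed limits (rad/s): [2.22, 2.22, 2.57, 3.14, 3.14, 3.14].

### API

Orientations are given as [roll, pitch, yaw] about the fixed x, y, z axes, in that order (R = Rz(yaw) Ry(pitch) Rx(roll)).
In Python, from station import * gives the robot as it stands. The module is installed in compiled form; this text tells all that it offers.
- The arm moves only by the shell command python3 -m handwheel 'ROWS' [FORCE]. ROWS is JSON, a list of rows, each a list of 3 entries, a list of its own where there are three numbers: the shift along the tool's x, y, z in mm, then the turn about the tool's x in rad, then the gripper command: -1 is fully open, 1 is shut, values between are in proportion. In form: [[[dx, dy, dz], spin, gripper], ...]. A call has exactly 5 rows; each row is the pose to reach, as a shift and turn from the pose measured when the call began, along the tool's axes at that moment; what a row does not reach only later rows make up. A row lasts 1/10 s, in which the tool goes at most 50 mm and 8.59 degrees, less where a joint would pass 70% of its speed; a pose out of reach is approached as far as the arm can. A call with a gripper value outside its range is refused whole. The fingers move at their own pace and stop on an object; FORCE is the grip in N (left out, the last holds). Time passes only in rows, so rows that repeat a pose let the fingers close, or fill a call up. It gives the time, the measured TCP pose, the force and the opening at its end, in the units of the state.
- get_obs(): the state, without advancing time (a new reading comes with each control period).
- camera(name): name is "scene" or "side" or "wrist"; returns (picture, depth): 384x512x3 uint8, blue, green, red; 384x512 float32, m along the optical axis (not along the pixel's ray), 0 where there is no reading.
- camera_info(name): a dict with "fx", "fy", "cx", "cy" (pixels), "extrinsics" (4x4, takes a point from camera to world coordinates). Camera axes: x right, y down, z forward; pixel columns grow to the right and rows downward; lengths in m; the calibration is good to about 2 mm. A picture is of the moment at which its call begins: read the wrist's pose just before it. camera_info takes no time and is no camera call; for the wrist camera it gives the pose at the moment of the call.
- hand_in(): hands the job in, once; it reports no verdict.
The state is a dict: "time_s": time; "qpos": joint angles; "joint_vel": joint speeds; "tau": joint torques, N m; "ee_pos": TCP position; "eef_rot": TCP orientation; "force": force on the tool from outside, world axes, zero at the start; "moment": the same for the moment, N m; "grip_width": finger opening in m.
Only numpy, scipy, OpenCV 4.12 (cv2) and the standard library are available. Lean on these libraries where they do the work, as an engineer would, in place of code of your own. Each camera call takes 0.05 s, during which the arm holds its last target. There are 200 camera calls.

### The job

Get the wooden breakfast caddy ready for the table: stand the honey jar and the jam jar in its two square compartments, one in each (either way round), and the pepper mill in its round well. Somebody left a spice jar in that well; stand it back in the free end place of the spice rack, beside the other two. Set everything down upright without dropping it, and leave the food tin, the kitchen timer and the spice jars in the rack where they are; mind the wall cupboard that hangs over the back of the worktop.

Things in the scene. Friction and masses are not known exactly. Their poses are not given: they have to be found in the camera images.
- caddy: Fixed oak caddy, 100 (x) by 274 (y) mm, origin under its centre. In a row along its y, all at x = 0: a block with a round well, 74 mm diameter, at y = -92 mm; two square compartments, 84 by 84 mm inside, centred at y = -5 and +87 mm. Floors 8 mm above the worktop; walls and dividers 8 mm thick, tops at 42 mm. A thin steel carrying bow at each end (y = -140 and +140 mm) rises to 70 mm.
- spice_rack: Fixed pale wooden spice rack, 73 by 216 mm (x, y), origin under its centre. Board 12 mm thick; end cheeks at y = -103 and +103 mm, 58 mm high; a thin rail along front and back, 38 mm up, 57 mm clear between. Jars stand in a row: two at home at y = 0 and +64 mm; the free place is centred at y = -66 mm, x = 0 (end cheek at -98 mm, middle jar's side at -21 mm).
- spice_jar_a: The spice jar to be put back: clear round jar with a dark flip cap, 41 mm diameter, 105 mm high; it stands in the round well of the caddy. Origin at the centre of its underside, z up.
- spice_jar_b: Spice jar at home in the middle of the rack, same shape (41 mm diameter, 105 mm high). Stays. (Three more spice jars by the back wall have no part in the job. The wall cupboard above them has its front at about world x = 0.63 m, its knobs at 0.60 m, and its underside 0.55 m above the worktop.) Origin at the centre of its underside.
- spice_jar_c: Spice jar at home at the +y end of the rack, same shape (41 mm diameter, 105 mm high). Stays. Origin at the centre of its underside.
- honey_jar: Honey jar: round glass jar with amber contents, a pale label and a red screw lid, 65 mm diameter, 100 mm high (the lid is the top 11 mm and the widest part, the glass is about 60 mm). Goes into the caddy. Origin at the centre of its underside, z up.
- jam_jar: Jam jar: faceted glass jar with pinkish-red contents, no label, and a red screw lid of 65 mm diameter; 65 by 69 mm over all, 86 mm high (the lid is the top 11 mm). Goes into the caddy. Origin at the centre of its underside, z up.
- pepper_mill: Turned dark wooden pepper mill, 58 mm diameter at the foot, 150 mm high with a small steel knob on top; its round head, 50 mm diameter between 109 and 139 mm above the foot, is a good place to grasp and does not turn. Goes into the caddy. Origin at the centre of its underside, z up.
- food_tin: Short food tin with a metal lid and a paper label, 75 mm diameter, 58 mm high. Does not belong in the caddy; stays. Origin at the centre of its underside.
- kitchen_timer: Red round wind-up kitchen timer, 68 mm diameter, 54 mm high; from above it resembles a red jar lid. Does not belong in the caddy; stays. Origin at the centre of its underside.
Not all that is in view belongs to the job. What is shaped like the honey_jar but blue or purple is not meant.

How it is judged:
By the outcome, as a careful person would: the job done as asked, in the order asked, and still so for the second after the job is handed in, with the robot touching nothing.
It also fails if it takes over 120 s, if anything falls off the work surface, if the arm or the gripper's body presses on something with over 40 N, if the wrist force passes 120 N, or if a joint passes its speed limit or range.

## Working session

There is one attempt and no reset: what is moved stays moved. The work goes in short steps, Python scripts to look and compute and a shell command to move; the robot and the scene stay as the last step left them, time stands still between calls to the robot, and variables do not carry over. Pictures are saved under pics/ and viewed, about 12 in all and at most 16, crops included, and the job is handed in when it is done.

```bash
mkdir -p pics; cat > h.py <<'E'
from station import *
import numpy as np, cv2
from scipy.spatial.transform import Rotation as R
def snap(n):
    inf=camera_info(n); im,d=camera(n); return im,d,inf
def world(d,inf):
    v,u=np.mgrid[:384,:512]; E=np.array(inf["extrinsics"])
    p=np.stack([(u-inf["cx"])*d/inf["fx"],(v-inf["cy"])*d/inf["fy"],d],-1)
    w=p@E[:3,:3].T+E[:3,3]; w[d<=0]=np.nan; return w
E
python3 - <<'E'
from h import *
o=get_obs(); print(o)
for n in ["scene","side"]:
    im,d,inf=snap(n); cv2.imwrite(f"pics/{n}0.png",cv2.resize(im,(800,600))); np.savez(f"{n}0.npz",im=im,w=world(d,inf)); print(n,np.round(inf["extrinsics"],3).tolist(),inf["fx"])
E
```

```text
{'time_s': 0.0, 'qpos': array([ 1.28138109e+00,  3.00446487e-01,  1.52161494e+00, -4.51790993e-06,
        1.32072496e+00, -6.66089481e-02]), 'joint_vel': array([-0.0016067 ,  0.00129914,  0.00066369, -0.00050256,  0.00052848,
        0.00132506]), 'tau': array([-3.65784181e-03, -5.31797254e+01, -3.52743888e+01,  7.06721703e-02,
        2.42871634e-02,  1.84582700e-05]), 'ee_pos': array([0.12145214, 0.53610426, 0.18238554]), 'eef_rot': array([-1.63373943,  1.56960259, -1.8565446 ]), 'force': array([-0.56691673, -0.41941111,  0.35586127]), 'moment': array([-0.02337601,  0.03267012, -0.01295108]), 'grip_width': 0.09395755223565111}
scene [[0.856, -0.308, 0.416, -0.002], [-0.518, -0.506, 0.69, -0.756], [-0.002, -0.805, -0.593, 0.656], [0.0, 0.0, 0.0, 1.0]] 372.2160184780094
side [[-0.947, -0.233, 0.221, 0.206], [-0.321, 0.669, -0.67, 0.728], [0.009, -0.706, -0.709, 0.821], [0.0, 0.0, 0.0, 1.0]] 392.43193361093824
```

View pics/scene0.png

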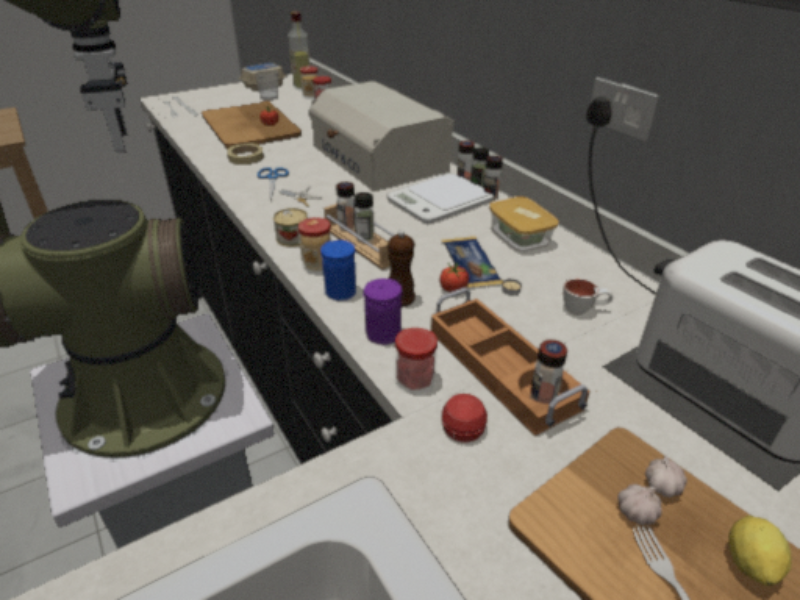

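View pics/side0.png

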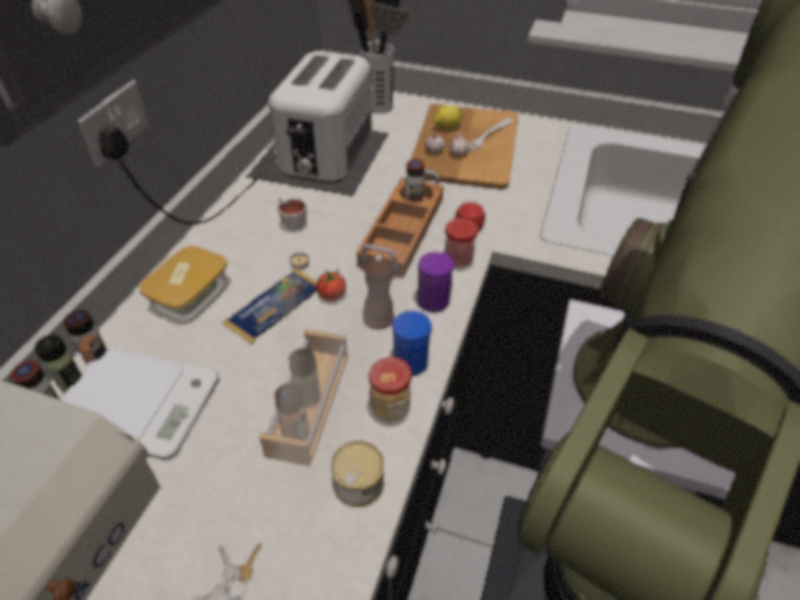

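The scene view shows the caddy on the right, with its corners at about (435,310)–(585,400) and spice jar a at (548,370). The jam jar is at (415,358), the mill at (401,270), the honey jar at (314,243), the rack at (360,230), the tin at (290,225) and the timer at (464,417). The blue jar at (339,270) and the purple one at (383,310) are decoys. Next I'll merge both depth images into a top view.

```bash
python3 - <<'E'
from h import *
S=[np.load(f"{n}0.npz") for n in ["scene","side"]]
P=np.concatenate([s["w"].reshape(-1,3) for s in S]);C=np.concatenate([s["im"].reshape(-1,3) for s in S])
src=np.repeat([0,1],384*512)
m=np.isfinite(P).all(1)&(P[:,2]<.25)&(P[:,2]>-.02)&(P[:,0]>.15)&(P[:,0]<.7)&(P[:,1]>-.45)&(P[:,1]<.45)
P,C,src=P[m],C[m],src[m]; np.savez("pc.npz",P=P,C=C,src=src)
im=np.zeros((900,550,3),np.uint8); o=np.argsort(P[:,2])
for p,c in zip(P[o],C[o]):
    r,q=int((.45-p[1])*1000),int((p[0]-.15)*1000); im[max(0,r-1):r+2,max(0,q-1):q+2]=c
for k in range(0,900,50):
    cv2.line(im,(0,k),(6,k),(0,255,0),1); cv2.putText(im,f"{.45-k/1000:.2f}",(8,k+4),0,.35,(0,255,0))
for k in range(0,550,50): cv2.putText(im,f"{.15+k/1000:.2f}",(k,890),0,.35,(0,255,0))
im=cv2.rotate(im,cv2.ROTATE_90_COUNTERCLOCKWISE)
cv2.imwrite("pics/top.png",cv2.resize(im,(800,489)))
h=np.zeros(im.shape[:2])
# clusters by height
for lo,hi in [(.05,.064),(.075,.09),(.092,.106),(.1,.118),(.14,.155)]:
  g=np.zeros((900,550),np.uint8); k=(P[:,2]>lo)&(P[:,2]<hi); Q=P[k]
  a=((.45-Q[:,1])*1000).astype(int);b=((Q[:,0]-.15)*1000).astype(int); g[a,b]=255
  g=cv2.morphologyEx(g,cv2.MORPH_CLOSE,np.ones((7,7)))
  n,l,st,ce=cv2.connectedComponentsWithStats(g)
  for i in range(1,n):
    if st[i,4]>150:
      s=l[a,b]==i; q=Q[s]; print(lo,"mid",np.round((q.min(0)+q.max(0))/2,3),"size",np.round(np.ptp(q,0)[:2],3),"bgr",np.median(C[k][s],0))
E
```

```text
0.05 mid [0.675 0.435 0.057] size [0.048 0.029] bgr [76. 83. 86.]
0.05 mid [0.391 0.324 0.056] size [0.078 0.08 ] bgr [118. 157. 174.]
0.05 mid [0.504 0.323 0.056] size [0.076 0.022] bgr [115. 137. 160.]
0.05 mid [0.5   0.281 0.057] size [0.032 0.035] bgr [72. 77. 98.]
0.05 mid [0.51  0.22  0.057] size [0.033 0.046] bgr [ 93.  100.5 104.5]
0.05 mid [0.381 0.193 0.057] size [0.052 0.064] bgr [73. 86. 99.]
0.05 mid [0.53  0.12  0.056] size [0.074 0.022] bgr [109. 135. 160.]
0.05 mid [0.38  0.074 0.057] size [0.052 0.047] bgr [77. 37. 18.]
0.05 mid [0.473 0.007 0.057] size [0.045 0.049] bgr [72.  74.5 88.5]
0.05 mid [ 0.393 -0.042  0.057] size [0.049 0.018] bgr [67. 30. 56.]
0.05 mid [ 0.379 -0.078  0.057] size [0.042 0.049] bgr [63. 25. 50.]
0.05 mid [ 0.373 -0.194  0.057] size [0.06  0.071] bgr [ 60.5  63.  102. ]
0.05 mid [ 0.386 -0.31   0.054] size [0.037 0.045] bgr [ 63.  68. 163.]
0.05 mid [ 0.51  -0.338  0.057] size [0.034 0.043] bgr [61.  69.5 84. ]
0.05 mid [ 0.695 -0.404  0.057] size [0.01  0.092] bgr [46. 47. 48.]
0.075 mid [0.674 0.433 0.083] size [0.05  0.031] bgr [76. 83. 
[... 1530 characters left out ...]
4. 80. 87.]
0.1 mid [0.394 0.199 0.102] size [0.054 0.05 ] bgr [ 82.5  94.  163. ]
0.1 mid [0.369 0.186 0.101] size [0.014 0.025] bgr [ 72.  78. 159.]
0.1 mid [0.401 0.107 0.101] size [0.037 0.027] bgr [162.  86.  55.]
0.1 mid [0.387 0.081 0.102] size [0.038 0.039] bgr [167.   88.   49.5]
0.1 mid [0.471 0.006 0.109] size [0.044 0.052] bgr [33.  47.  61.5]
0.1 mid [ 0.402 -0.053  0.102] size [0.04 0.04] bgr [140.  61. 117.]
0.1 mid [ 0.517 -0.335  0.109] size [0.042 0.048] bgr [51. 54. 82.]
0.1 mid [ 0.695 -0.404  0.109] size [0.01  0.091] bgr [88. 92. 94.]
0.14 mid [0.68  0.434 0.147] size [0.039 0.032] bgr [139. 150. 159.]
0.14 mid [ 0.695 -0.403  0.147] size [0.009 0.092] bgr [87. 89. 91.]
```

View pics/top.png

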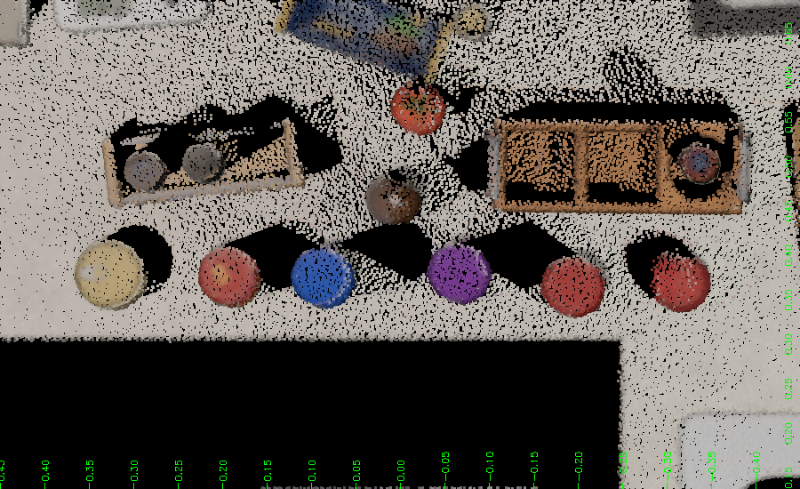

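The top view, which I checked against the cluster numbers (x ahead, y left):

| Object | Position (x, y) |
|---|---|
| Tin | (.391, .324) |
| Honey jar | (.389, .193) |
| Blue decoy | (.388, .087) |
| Purple decoy | (.393, -.067) |
| Jam jar | (.377, -.195) |
| Timer | (.386, -.31) |
| Mill | (.472, .006) |
| Spice jar a | (.516, -.336) |

The rack centre is near (.517, .221) with a yaw of about 0.127. Next I'll fit the caddy and work out the tool axes.

```bash
cat >> h.py <<'E'
def go(x,y,z,yaw=0.0):
    """shift [mm] and spin bringing TCP to x,y,z with the jaw axis at angle yaw from world x (mod pi)"""
    o=get_obs(); M=R.from_euler('xyz',o["eef_rot"]).as_matrix(); p=o["ee_pos"]
    jy=M[:,1]; a=np.arctan2(jy[1],jy[0]); e=(yaw-a+np.pi/2)%np.pi-np.pi/2
    s=-e  # tool x points down
    print("t %.2f tcp %s F %s w %.4f q6 %.2f jaw %.3f tilt %.3f"%(o["time_s"],np.round(p,4),np.round(o["force"],1),o["grip_width"],o["qpos"][5],a,np.arccos(-M[2,0])))
    print("->",(x,y,z),"shift",np.round(M.T@(np.array([x,y,z])-p)*1000,1),"spin %.3f"%s)
E
python3 - <<'E'
from h import *
d=np.load("pc.npz");P=d["P"];src=d["src"]
def rect(c,lo,hi,r):
  for s in (0,1):
    k=(src==s)&(P[:,2]>lo)&(P[:,2]<hi)&(abs(P[:,0]-c[0])<r[0])&(abs(P[:,1]-c[1])<r[1])
    print(s,k.sum(),cv2.minAreaRect((P[k,:2]*1000).astype(np.float32)))
k=(P[:,2]>.036)&(P[:,2]<.048)
rect((.51,-.249),.037,.047,(.065,.135))
rect((.51,-.249),.06,.073,(.065,.16))
for n,c in (("cheek+",(.504,.323)),("cheek-",(.53,.12))): print(n);rect(c,.053,.062,(.05,.018))
print("rack board"); 
go(.389,.193,.25)
E
```

```text
0 965 ((512.1000366210938, -249.23779296875), (270.06292724609375, 102.88790130615234), 89.3834228515625)
1 572 ((515.4616088867188, -249.00265502929688), (269.8002624511719, 102.04298400878906), 89.58641052246094)
0 240 ((511.09527587890625, -247.26571655273438), (286.99609375, 67.7936782836914), 89.7069091796875)
1 125 ((515.107177734375, -243.4757537841797), (289.00128173828125, 69.03462982177734), 89.41001892089844)
cheek+
0 16 ((481.21038818359375, 316.8623046875), (29.72652816772461, 8.41794204711914), 5.445641994476318)
1 165 ((507.59112548828125, 317.6327209472656), (70.92078399658203, 26.349441528320312), 6.892738342285156)
cheek-
0 13 ((501.39691162109375, 114.5943374633789), (17.823015213012695, 7.286351203918457), 27.33208656311035)
1 102 ((529.80712890625, 120.14860534667969), (72.08702850341797, 12.555105209350586), 8.135066032409668)
rack board
t 0.10 tcp [0.1214 0.5362 0.1825] F [ 0.2 -1.1  0.3] w 0.0941 q6 -0.07 jaw 1.348 tilt 0.001
-> (0.389, 0.193, 0.25) shift [ -67.3 -275.6  336.8] spin 1.348
```

```bash
python3 -m handwheel '[[[-14,-30,36],0.14,-1],[[-28,-60,72],0.28,-1],[[-42,-90,108],0.42,-1],[[-56,-120,145],0.56,-1],[[-67,-148,180],0.7,-1]]'
python3 -c "
from h import *
go(.389,.193,.25)"
```

```text
time_s: 0.6
ee_pos: [0.2651, 0.3504, 0.2503]
eef_rot: [-0.624, 1.57, -1.552]
force: [0.4, 0.7, 0.0]
grip_width: 0.0941
t 0.60 tcp [0.2651 0.3504 0.2503] F [0.4 0.7 0. ] w 0.0941 q6 0.20 jaw 0.642 tilt 0.001
-> (0.389, 0.193, 0.25) shift [  0.4   4.9 200.3] spin 0.642
```

```bash
python3 -m handwheel '[[[0,1,40],0.13,-1],[[0,2,80],0.26,-1],[[0,3,120],0.39,-1],[[0,4,160],0.52,-1],[[0,5,200],0.642,-1]]'
python3 - <<'E'
from h import *
im,d,inf=snap("wrist"); go(.389,.193,.25)
w=world(d,inf); np.savez("w1.npz",im=im,w=w); cv2.imwrite("pics/w1.png",im)
k=(w[...,2]>.093)&(w[...,2]<.108)&(abs(w[...,0]-.389)<.06)&(abs(w[...,1]-.193)<.055)
q=w[k]; print(k.sum(),(np.percentile(q,1,axis=0)+np.percentile(q,99,axis=0))/2,np.ptp(q,axis=0))
print(np.round(inf["extrinsics"],3).tolist())
E
```

```text
time_s: 1.1
ee_pos: [0.3896, 0.1917, 0.2503]
eef_rot: [-0.066, 1.57, -1.642]
force: [1.0, 0.5, 0.6]
grip_width: 0.0943
t 1.15 tcp [0.392  0.1885 0.2501] F [ 0.2 -0.3 -0.4] w 0.0939 q6 0.38 jaw -0.015 tilt 0.002
-> (0.389, 0.193, 0.25) shift [ 0.1 -3.1 -4.5] spin -0.015
2612 [0.38904422 0.19356292 0.09738528] [0.06306476 0.06250418 0.00786602]
[[1.0, -0.004, -0.003, 0.39], [-0.005, -0.966, -0.257, 0.266], [-0.002, 0.257, -0.966, 0.451], [0.0, 0.0, 0.0, 1.0]]
```

View pics/w1.png

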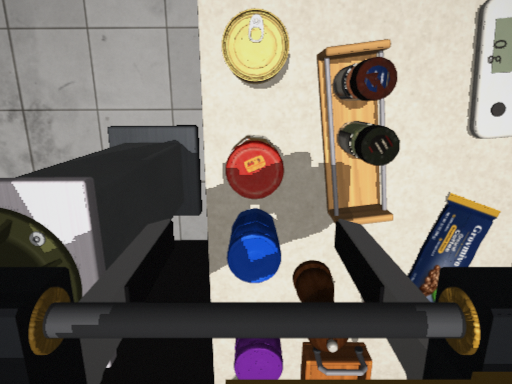

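The wrist view puts the honey lid at (254,168), which is (.389,.1936). The rack is seen whole, with cheeks at (360,48) and (362,214), and its jars are at (370,78) and (370,144). Next I'll descend onto the honey jar and also fit the rack from this picture.

```bash
python3 -m handwheel '[[[35,-3,-5],-0.015,-1],[[75,-3,-5],-0.015,-1],[[115,-3,-5],-0.015,-1],[[155,-3,-5],-0.015,-1],[[190,-3,-5],-0.015,-1]]' 35
python3 - <<'E'
from h import *
go(.389,.1935,.060)
w=np.load("w1.npz")["w"]
def rect(c,lo,hi,r):
    k=(w[...,2]>lo)&(w[...,2]<hi)&(abs(w[...,0]-c[0])<r[0])&(abs(w[...,1]-c[1])<r[1])
    print(k.sum(),cv2.minAreaRect((w[k][:,:2]*1000).astype(np.float32)))
rect((.504,.323),.053,.062,(.06,.02)); rect((.53,.12),.053,.062,(.06,.02))
rect((.515,.221),.108,.125,(.03,.03)); rect((.506,.286),.108,.125,(.03,.03))
rect((.472,.006),.11,.13,(.05,.05))
E
```

```text
time_s: 1.65
ee_pos: [0.3885, 0.1929, 0.0582]
eef_rot: [-0.248, 1.568, -1.818]
force: [1.1, 0.5, -0.1]
grip_width: 0.0938
t 1.65 tcp [0.3885 0.1929 0.0582] F [ 1.1  0.5 -0.1] w 0.0938 q6 0.38 jaw 0.000 tilt 0.002
-> (0.389, 0.1935, 0.06) shift [-1.8  0.5 -0.6] spin 0.000
629 ((504.8566589355469, 316.8409729003906), (72.10057067871094, 24.477453231811523), 6.704781532287598)
323 ((528.2836303710938, 120.22933959960938), (71.56997680664062, 10.30488109588623), 6.553966522216797)
1300 ((516.4292602539062, 222.0083770751953), (39.588050842285156, 39.52827453613281), 0.16400392353534698)
1508 ((506.6891784667969, 286.9971923828125), (39.87592315673828, 39.61107635498047), 49.26050567626953)
27 ((473.1107482910156, -5.852372169494629), (16.401660919189453, 44.125244140625), 87.9214096069336)
```

```bash
python3 -m handwheel '[[[-1,0,0],0,-1],[[-1,0,0],0,1],[[-1,0,0],0,1],[[-1,0,0],0,1],[[-1,0,0],0,1]]' 35
python3 -m handwheel '[[[-1,0,0],0,1],[[-1,0,0],0,1],[[-1,0,0],0,1],[[-10,0,0],0,1],[[-20,0,0],0,1]]'
python3 -m handwheel '[[[-35,0,0],0,1],[[-70,0,0],0,1],[[-105,0,0],0,1],[[-140,0,0],0,1],[[-150,0,0],0,1]]'
python3 -c "
from h import *
go(.511,-.162,.235,-.01)"
```

```text
time_s: 2.15
ee_pos: [0.3891, 0.1931, 0.0603]
eef_rot: [0.69, 1.569, -0.881]
force: [1.8, 0.1, 1.9]
grip_width: 0.0651
time_s: 2.65
ee_pos: [0.3889, 0.1931, 0.0808]
eef_rot: [0.337, 1.569, -1.233]
force: [0.1, 0.0, -5.6]
grip_width: 0.0635
time_s: 3.15
ee_pos: [0.3898, 0.1938, 0.2348]
eef_rot: [1.625, 1.565, 0.055]
force: [0.1, 0.4, -6.2]
grip_width: 0.0637
t 3.15 tcp [0.3898 0.1938 0.2348] F [ 0.1  0.4 -6.2] w 0.0637 q6 0.38 jaw 0.000 tilt 0.006
-> (0.511, -0.162, 0.235) shift [  0.4 121.2 355.8] spin 0.010
```

```bash
python3 -m handwheel '[[[0,12,36],0,1],[[0,25,74],0,1],[[0,38,112],0,1],[[0,51,150],0,1],[[0,60,178],0,1]]'
python3 -m handwheel '[[[0,12,36],0.01,1],[[0,25,74],0.01,1],[[0,38,112],0.01,1],[[0,51,150],0.01,1],[[0,60,176],0.01,1]]'
python3 -c "
from h import *
im,d,inf=snap('scene'); cv2.imwrite('pics/s2.png',cv2.resize(im[110:340,150:450],(780,598)))
im,d,inf=snap('wrist'); w=world(d,inf); np.savez('w2.npz',im=im,w=w);cv2.imwrite('pics/w2.png',im)
go(.511,-.162,.1)"
```

```text
time_s: 3.65
ee_pos: [0.4498, 0.0137, 0.2342]
eef_rot: [1.595, 1.566, 0.024]
force: [0.1, 0.3, -5.1]
grip_width: 0.0638
time_s: 4.15
ee_pos: [0.5096, -0.1646, 0.2331]
eef_rot: [1.729, 1.567, 0.146]
force: [0.0, 1.5, -3.8]
grip_width: 0.0638
t 4.25 tcp [ 0.5096 -0.1651  0.2327] F [-0.1  1.7 -4.8] w 0.0638 q6 -0.37 jaw -0.014 tilt 0.003
-> (0.511, -0.162, 0.1) shift [132.7   1.   -3.1] spin -0.014
```

View pics/s2.png

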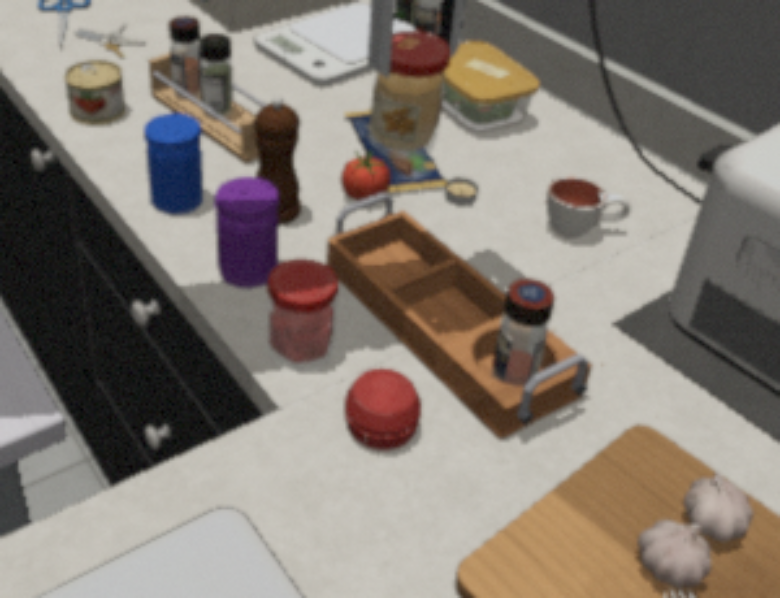

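View pics/w2.png

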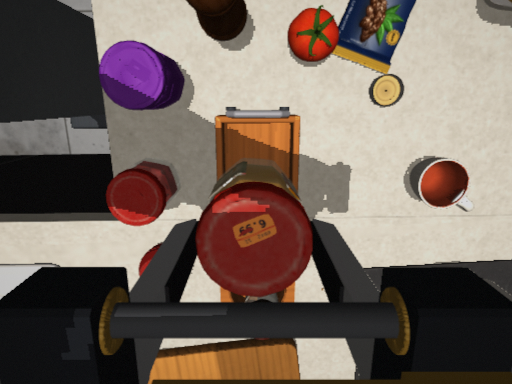

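The jar is held upright above the caddy. In the wrist view the +y end wall shows at row 118, columns 217–299, and the jam lid is at (138,197). I'll measure both.

```bash
python3 - <<'E'
from h import *
w=np.load("w2.npz")["w"]
def rect(c,lo,hi,r):
    k=(w[...,2]>lo)&(w[...,2]<hi)&(abs(w[...,0]-c[0])<r[0])&(abs(w[...,1]-c[1])<r[1])
    b=cv2.minAreaRect((w[k][:,:2]*1000).astype(np.float32)); print(k.sum(),b, np.round(np.percentile(w[k],[1,50,99],axis=0),4).tolist())
rect((.512,-.14),.037,.048,(.07,.03))
rect((.512,-.105),.06,.08,(.07,.02))
rect((.377,-.195),.08,.09,(.045,.045))
E
```

```text
1059 ((514.2029418945312, -140.12452697753906), (59.537506103515625, 100.23614501953125), 89.93745422363281) [[0.4645, -0.1693, 0.0382], [0.5146, -0.1243, 0.041], [0.5637, -0.1105, 0.0429]]
477 ((514.558837890625, -105.22217559814453), (7.668410778045654, 68.3176498413086), 89.29849243164062) [[0.4815, -0.1092, 0.0607], [0.5144, -0.1052, 0.0681], [0.5475, -0.1011, 0.0704]]
2607 ((377.8198547363281, -194.48458862304688), (63.88645935058594, 63.47530746459961), 51.263362884521484) [[0.3484, -0.2236, 0.0808], [0.3785, -0.193, 0.0849], [0.4085, -0.1634, 0.0869]]
```

```bash
python3 -m handwheel '[[[30,4.5,-5],0,1],[[60,4.5,-5],0,1],[[90,4.5,-5],0,1],[[120,4.5,-5],0,1],[[135,4.5,-5],0,1]]'
python3 -c "
from h import *
go(.514,-.160,.0685,-.005)"
```

```text
time_s: 4.75
ee_pos: [0.5129, -0.1589, 0.0944]
eef_rot: [-2.557, 1.568, 2.142]
force: [-0.1, -0.2, -5.2]
grip_width: 0.0639
t 4.75 tcp [ 0.5129 -0.1589  0.0944] F [-0.1 -0.2 -5.2] w 0.0639 q6 -0.36 jaw -0.013 tilt 0.002
-> (0.514, -0.16, 0.0685) shift [25.9  1.1  1.1] spin -0.008
```

```bash
python3 -m handwheel '[[[6,1,1],0,1],[[12,1,1],0,1],[[18,1,1],0,1],[[22,1,1],0,1],[[24,1,1],0,1]]'
python3 -m handwheel '[[[0.5,0,0],0,1],[[1,0,0],0,1],[[1.5,0,0],0,1],[[2,0,0],0,1],[[2,0,0],0,1]]'
python3 -c "
from h import *
go(.514,-.160,.0685,-.005)"
```

```text
time_s: 5.25
ee_pos: [0.514, -0.1599, 0.0704]
eef_rot: [-2.668, 1.569, 2.031]
force: [-0.2, 0.1, -4.4]
grip_width: 0.0636
time_s: 5.75
ee_pos: [0.5142, -0.1599, 0.0691]
eef_rot: [-3.028, 1.569, 1.671]
force: [-2.1, 2.1, 4.6]
grip_width: 0.0637
t 5.75 tcp [ 0.5142 -0.1599  0.0691] F [-2.1  2.1  4.6] w 0.0637 q6 -0.36 jaw -0.013 tilt 0.002
-> (0.514, -0.16, 0.0685) shift [ 0.6 -0.2  0.1] spin -0.008
```

```bash
python3 -m handwheel '[[[0,0,0],0,0.2],[[0,0,0],0,-1],[[0,0,0],0,-1],[[0,0,0],0,-1],[[0,0,0],0,-1]]'
python3 -m handwheel '[[[-15,0,0],0,-1],[[-50,0,0],0,-1],[[-90,0,0],0,-1],[[-130,0,0],0,-1],[[-150,0,0],0,-1]]'
python3 -m handwheel '[[[0,-30,7],0,-1],[[0,-60,14],0,-1],[[0,-90,21],0,-1],[[0,-120,28],0,-1],[[0,-136,35],0,-1]]'
python3 -c "
from h import *
im,d,inf=snap('wrist'); w=world(d,inf); np.savez('w3.npz',im=im,w=w);cv2.imwrite('pics/w3.png',im)
go(.378,-.1945,.059)
def m(c,lo,hi,r):
    k=(w[...,2]>lo)&(w[...,2]<hi)&(abs(w[...,0]-c[0])<r)&(abs(w[...,1]-c[1])<r)
    print(k.sum(),cv2.minAreaRect((w[k][:,:2]*1000).astype(np.float32)))
m((.378,-.1945),.08,.09,.05); m((.514,-.16),.1,.115,.05)"
```

```text
time_s: 6.25
ee_pos: [0.5144, -0.16, 0.0692]
eef_rot: [3.081, 1.569, 1.497]
force: [-0.8, 0.2, -0.5]
grip_width: 0.0918
time_s: 6.75
ee_pos: [0.5151, -0.1605, 0.2228]
eef_rot: [1.611, 1.567, 0.027]
force: [-0.8, -0.0, 0.3]
grip_width: 0.094
time_s: 7.25
ee_pos: [0.377, -0.1938, 0.2225]
eef_rot: [1.51, 1.566, -0.074]
force: [0.1, -1.0, -0.0]
grip_width: 0.0939
t 7.30 tcp [ 0.3761 -0.1945  0.2226] F [0.3 0.5 0.9] w 0.0939 q6 -0.55 jaw -0.014 tilt 0.005
-> (0.378, -0.1945, 0.059) shift [ 1.636e+02  1.200e+00 -1.000e-01] spin -0.014
2848 ((377.72998046875, -194.09231567382812), (63.06644058227539, 63.40435791015625), 38.6571159362793)
3542 ((513.3776245117188, -156.01858520507812), (62.14622116088867, 63.777530670166016), 89.82589721679688)
```

View pics/w3.png

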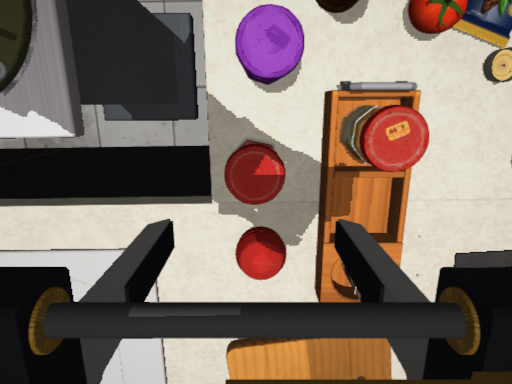

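The honey jar stands in the +y compartment, with its lid at (395,138). The jam lid is at (255,173), so it stays where I measured it. I'll descend on it now.

```bash
python3 -m handwheel '[[[30,1.5,0],0,-1],[[65,1.5,0],0,-1],[[100,1.5,0],0,-1],[[140,1.5,0],0,-1],[[166,1.5,0],0,-1]]'
python3 -c "
from h import *
go(.378,-.1943,.056)
w=np.load('w3.npz')['w']; k=(w[...,2]>.1)&(w[...,2]<.115)&(abs(w[...,0]-.514)<.028)&(abs(w[...,1]+.157)<.028)
q=w[k]; c=np.linalg.lstsq(np.c_[q[:,:2]-q[:,:2].mean(0),np.ones(len(q))],q[:,2],rcond=None)[0]; print('lid slopes',c)"
```

```text
time_s: 7.8
ee_pos: [0.378, -0.1941, 0.0543]
eef_rot: [1.656, 1.568, 0.071]
force: [0.2, -0.2, 0.4]
grip_width: 0.0939
t 7.80 tcp [ 0.378  -0.1941  0.0543] F [ 0.2 -0.2  0.4] w 0.0939 q6 -0.55 jaw -0.014 tilt 0.003
-> (0.378, -0.1943, 0.056) shift [-1.7  0.   0.2] spin -0.014
lid slopes [ 0.00221697 -0.00109477  0.10571599]
```

```bash
python3 -m handwheel '[[[-1.5,0,0],0,-1],[[-1.5,0,0],0,1],[[-1.5,0,0],0,1],[[-1.5,0,0],0,1],[[-1.5,0,0],0,1]]' 35
python3 -m handwheel '[[[0,0,0],0,1],[[0,0,0],0,1],[[0,0,0],0,1],[[-10,0,0],0,1],[[-25,0,0],0,1]]'
python3 -m handwheel '[[[-30,0,0],0,1],[[-60,0,0],0,1],[[-90,0,0],0,1],[[-115,0,0],0,1],[[-120,0,0],0,1]]'
python3 -c "
from h import *
go(.5135,-.252,.200)"
```

```text
time_s: 8.3
ee_pos: [0.3785, -0.1943, 0.0568]
eef_rot: [1.437, 1.566, -0.148]
force: [-0.6, 0.8, 0.1]
grip_width: 0.0655
time_s: 8.8
ee_pos: [0.3779, -0.194, 0.082]
eef_rot: [1.65, 1.568, 0.065]
force: [-0.1, -1.1, -2.6]
grip_width: 0.0642
time_s: 9.3
ee_pos: [0.3783, -0.1945, 0.2049]
eef_rot: [1.277, 1.563, -0.308]
force: [0.4, -0.7, -3.7]
grip_width: 0.0638
t 9.30 tcp [ 0.3783 -0.1945  0.2049] F [ 0.4 -0.7 -3.7] w 0.0638 q6 -0.55 jaw -0.014 tilt 0.007
-> (0.5135, -0.252, 0.2) shift [  6.  136.   55.5] spin -0.014
```

```bash
python3 -m handwheel '[[[0,30,12],0,1],[[0,62,25],0,1],[[0,95,38],0,1],[[0,125,51],0,1],[[0,136,56],0,1]]'
python3 -c "
from h import *
im,d,inf=snap('side'); cv2.imwrite('pics/sd4.png',cv2.resize(im[70:220,190:340],(600,600)))
im,d,inf=snap('wrist'); w=world(d,inf); np.savez('w4.npz',im=im,w=w)
k=(w[...,2]>.18)&(w[...,2]<.25)&(abs(w[...,0]-.513)<.06)&(abs(w[...,1]+.252)<.06); q=w[k]
for p in (1,50,99): print(np.percentile(q,p,axis=0))
go(.5135,-.252,.064)"
```

```text
time_s: 9.8
ee_pos: [0.5149, -0.2529, 0.204]
eef_rot: [1.38, 1.566, -0.205]
force: [0.6, 0.7, -3.3]
grip_width: 0.064
[ 0.47579016 -0.2816275   0.18556017]
[ 0.51445198 -0.24696011  0.23168025]
[ 0.55345917 -0.22117706  0.24818003]
t 9.90 tcp [ 0.5138 -0.2526  0.2041] F [ 0.3  0.5 -3.9] w 0.0640 q6 -0.51 jaw -0.014 tilt 0.005
-> (0.5135, -0.252, 0.064) shift [140.1  -1.   -0.7] spin -0.014
```

View pics/sd4.png

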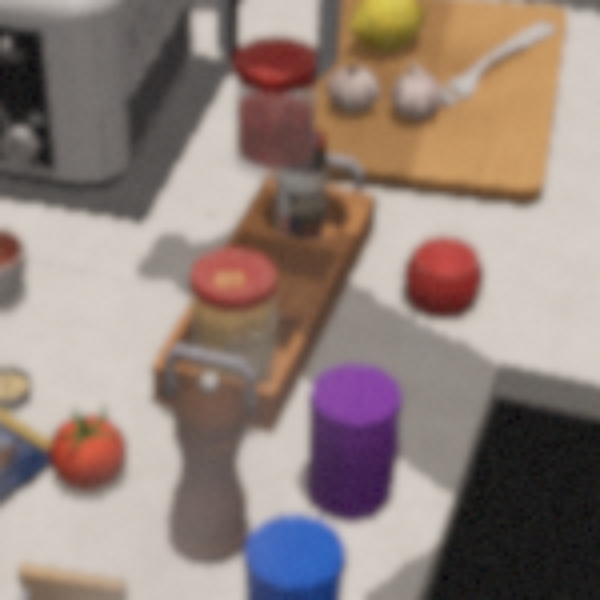

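The jam jar hangs upright at (277,100) over the caddy and the honey jar is seated at (233,310). I'll lower it.

```bash
python3 -m handwheel '[[[30,0,0],0,1],[[60,0,0],0,1],[[90,0,0],0,1],[[112,0,0],0,1],[[120,0,0],0,1]]'
python3 -m handwheel '[[[4,-1,0],0,1],[[8,-1,0],0,1],[[12,-1,0],0,1],[[15,-1,0],0,1],[[16,-1,0],0,1]]'
python3 -m handwheel '[[[1,0,0],0,1],[[2,0,0],0,1],[[3,0,0],0,1],[[3.5,0,0],0,1],[[3.5,0,0],0,1]]'
python3 -c "
from h import *
go(.5135,-.252,.064)"
```

```text
time_s: 10.4
ee_pos: [0.5126, -0.2517, 0.0816]
eef_rot: [2.369, 1.569, 0.785]
force: [0.3, -0.3, -3.4]
grip_width: 0.0641
time_s: 10.9
ee_pos: [0.5116, -0.2517, 0.0657]
eef_rot: [2.236, 1.569, 0.651]
force: [-0.4, 0.8, -4.3]
grip_width: 0.0641
time_s: 11.4
ee_pos: [0.5119, -0.252, 0.0647]
eef_rot: [1.562, 1.568, -0.023]
force: [-10.2, 5.5, 22.7]
grip_width: 0.0636
t 11.40 tcp [ 0.5119 -0.252   0.0647] F [-10.2   5.5  22.7] w 0.0636 q6 -0.51 jaw -0.014 tilt 0.003
-> (0.5135, -0.252, 0.064) shift [ 0.7  1.6 -0. ] spin -0.014
```

```bash
python3 -m handwheel '[[[-0.5,0,0],0,1],[[-0.5,0,0],0,0.2],[[-0.5,0,0],0,-1],[[-0.5,0,0],0,-1],[[-0.5,0,0],0,-1]]'
python3 -m handwheel '[[[0,0,0],0,-1],[[-30,0,0],0,-1],[[-70,0,0],0,-1],[[-110,0,0],0,-1],[[-140,0,0],0,-1]]'
python3 -m handwheel '[[[0,2,28],0,-1],[[0,4,56],0,-1],[[0,4,78],0,-1],[[0,4,84],0,-1],[[0,4,84],0,-1]]'
python3 -c "
from h import *
im,d,inf=snap('wrist'); w=world(d,inf); np.savez('w5.npz',im=im,w=w);cv2.imwrite('pics/w5.png',im)
go(.516,-.336,.08)
def m(c,lo,hi,r):
    k=(w[...,2]>lo)&(w[...,2]<hi)&(abs(w[...,0]-c[0])<r)&(abs(w[...,1]-c[1])<r)
    print(k.sum(),cv2.minAreaRect((w[k][:,:2]*1000).astype(np.float32)),w[k][:,2].mean())
m((.516,-.336),.105,.125,.04); m((.514,-.25),.085,.102,.045);m((.514,-.25),.036,.046,.2)"
```

```text
time_s: 11.9
ee_pos: [0.512, -0.252, 0.0652]
eef_rot: [1.541, 1.568, -0.044]
force: [0.9, -0.2, 1.3]
grip_width: 0.085
time_s: 12.4
ee_pos: [0.5119, -0.2521, 0.2079]
eef_rot: [1.33, 1.566, -0.255]
force: [0.3, -0.3, -0.3]
grip_width: 0.0939
time_s: 12.9
ee_pos: [0.5146, -0.3364, 0.2076]
eef_rot: [1.405, 1.567, -0.18]
force: [-0.0, 0.3, 0.1]
grip_width: 0.0936
t 12.95 tcp [ 0.5147 -0.3357  0.2078] F [ 0.8 -0.1  0.2] w 0.0944 q6 -0.62 jaw -0.014 tilt 0.004
-> (0.516, -0.336, 0.08) shift [127.9   0.7   0.2] spin -0.014
1437 ((516.0919189453125, -336.95623779296875), (39.214359283447266, 39.307769775390625), 77.41526794433594) 0.11210831001003446
3947 ((510.9512634277344, -252.69625854492188), (64.25325775146484, 63.5560302734375), 37.44252014160156) 0.09259085342172808
7861 ((542.48193359375, -282.961669921875), (277.1703796386719, 358.99041748046875), 80.31050109863281) 0.04112756205673585
```

View pics/w5.png

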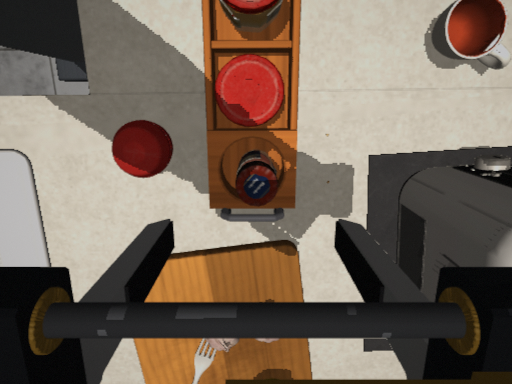

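Both jars are seated: the jam lid is at (250,90) and spice jar a at (257,183). Before descending I'll check the toaster clearance.

```bash
python3 -c "
from h import *
w=np.load('w5.npz')['w']; k=(w[...,2]>.12)&(w[...,2]<.4)&(abs(w[...,1]+.34)<.07)&(w[...,0]>.56); print(k.sum(), np.nanmin(w[k][:,0]))"
python3 -m handwheel '[[[30,1,1],0,-0.5],[[65,1,1],0,-0.5],[[100,1,1],0,-0.5],[[125,1,1],0,-0.5],[[132,1,1],0,-0.5]]'
python3 -c "
from h import *
go(.516,-.337,.075)"
```

```text
18304 0.5600068634059152
time_s: 13.45
ee_pos: [0.5155, -0.3349, 0.0733]
eef_rot: [2.552, 1.569, 0.969]
force: [0.4, -0.5, -0.2]
grip_width: 0.0708
t 13.45 tcp [ 0.5155 -0.3349  0.0733] F [ 0.4 -0.5 -0.2] w 0.0708 q6 -0.62 jaw -0.013 tilt 0.002
-> (0.516, -0.337, 0.075) shift [-1.7  0.5  2.1] spin -0.013
```

```bash
python3 -m handwheel '[[[-2,0.5,2],0,-0.5],[[-2,0.5,2],0,1],[[-2,0.5,2],0,1],[[-2,0.5,2],0,1],[[-2,0.5,2],0,1]]' 25
python3 -m handwheel '[[[0,0,0],0,1],[[0,0,0],0,1],[[0,0,0],0,1],[[-10,0,0],0,1],[[-25,0,0],0,1]]'
python3 -m handwheel '[[[-30,0,0],0,1],[[-65,0,0],0,1],[[-100,0,0],0,1],[[-130,0,0],0,1],[[-140,0,0],0,1]]'
python3 -c "
from h import *
go(.450,-.12,.24)
im,d,inf=snap('wrist'); w=world(d,inf); np.savez('w6.npz',im=im,w=w);cv2.imwrite('pics/w6.png',im)"
```

```text
time_s: 13.95
ee_pos: [0.5162, -0.3371, 0.076]
eef_rot: [2.11, 1.569, 0.526]
force: [0.5, 0.7, -0.0]
grip_width: 0.0422
time_s: 14.45
ee_pos: [0.5159, -0.3369, 0.1013]
eef_rot: [2.75, 1.569, 1.166]
force: [0.0, -0.7, -0.5]
grip_width: 0.0401
time_s: 14.95
ee_pos: [0.5164, -0.3376, 0.2461]
eef_rot: [1.295, 1.565, -0.289]
force: [-0.8, 0.4, -1.4]
grip_width: 0.0401
t 14.95 tcp [ 0.5164 -0.3376  0.2461] F [-0.8  0.4 -1.4] w 0.0401 q6 -0.63 jaw -0.013 tilt 0.006
-> (0.45, -0.12, 0.24) shift [   5.3  -69.3 -216.8] spin -0.013
```

View pics/w6.png

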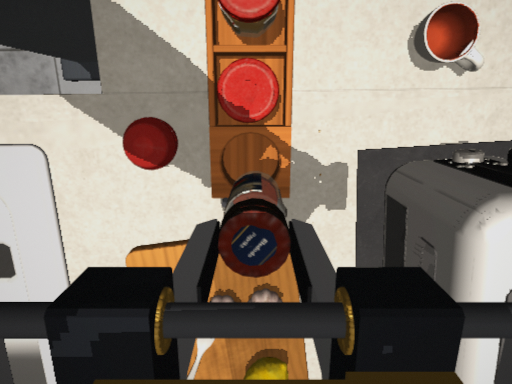

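Spice jar a is held and the well at (250,158) is empty. I'll carry it to the rack at height.

```bash
python3 -m handwheel '[[[0,0,-30],-0.02,1],[[0,0,-68],-0.04,1],[[0,0,-108],-0.06,1],[[0,0,-148],-0.08,1],[[0,0,-180],-0.08,1]]'
python3 -m handwheel '[[[0,0,-35],-0.02,1],[[0,0,-75],-0.03,1],[[0,0,-115],-0.04,1],[[0,0,-150],-0.05,1],[[0,0,-180],-0.05,1]]'
python3 -c "
from h import *
go(.524,.1565,.24,.116)"
```

```text
time_s: 15.5
ee_pos: [0.5181, -0.1556, 0.2441]
eef_rot: [1.339, 1.567, -0.164]
force: [0.3, -0.9, -1.5]
grip_width: 0.0398
time_s: 16.0
ee_pos: [0.505, 0.0258, 0.2428]
eef_rot: [1.229, 1.569, -0.223]
force: [0.1, -0.5, -1.0]
grip_width: 0.0399
t 16.00 tcp [0.505  0.0258 0.2428] F [ 0.1 -0.5 -1. ] w 0.0399 q6 -0.14 jaw 0.119 tilt 0.002
-> (0.524, 0.1565, 0.24) shift [   2.8   34.4 -127.5] spin 0.003
```

```bash
python3 -m handwheel '[[[0,9,-32],0,1],[[0,18,-66],0,1],[[0,28,-100],0,1],[[0,33,-122],0,1],[[0,34.5,-127.5],0,1]]'
python3 -c "
from h import *
im,d,inf=snap('wrist'); w=world(d,inf); np.savez('w7.npz',im=im,w=w);cv2.imwrite('pics/w7.png',im)
go(.524,.1565,.0795,.116)
def m(c,lo,hi,r):
    k=(w[...,2]>lo)&(w[...,2]<hi)&(abs(w[...,0]-c[0])<r)&(abs(w[...,1]-c[1])<r)
    print(k.sum(),cv2.minAreaRect((w[k][:,:2]*1000).astype(np.float32)),w[k][:,2].mean())
m((.516,.222),.108,.125,.035)
m((.507,.287),.108,.125,.035)
m((.505,.3205),.053,.062,.03)"
```

```text
time_s: 16.5
ee_pos: [0.5236, 0.1584, 0.2413]
eef_rot: [-0.33, 1.57, -1.779]
force: [-0.1, -0.8, -2.0]
grip_width: 0.04
t 16.55 tcp [0.5237 0.1578 0.2415] F [ 0.4  0.2 -1.3] w 0.0400 q6 0.11 jaw 0.121 tilt 0.001
-> (0.524, 0.1565, 0.0795) shift [1.62e+02 1.00e-01 1.20e+00] spin 0.005
1367 ((517.0221557617188, 221.77244567871094), (39.59553909301758, 39.60142135620117), 81.58570861816406) 0.11639577166585005
1661 ((507.4480285644531, 286.6384582519531), (39.620628356933594, 39.72928237915039), 33.677001953125) 0.116274658072568
591 ((504.94866943359375, 324.0493469238281), (61.32441329956055, 10.390089988708496), 6.905543327331543) 0.05657682142868737
```

View pics/w7.png

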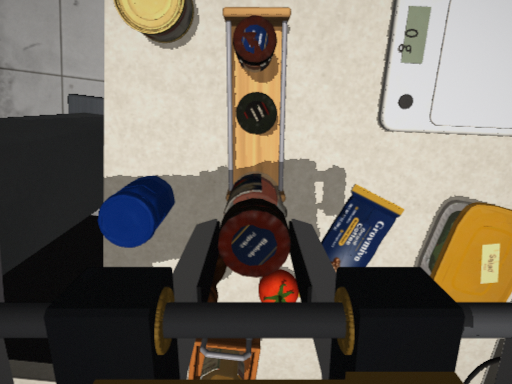

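Jar a hangs over the free end place, and jars c (254,42) and b (256,112) are undisturbed. I'll lower it.

```bash
python3 -m handwheel '[[[30,0.5,1.2],0,1],[[65,0.5,1.2],0,1],[[100,0.5,1.2],0,1],[[130,0.5,1.2],0,1],[[140,0.5,1.2],0,1]]'
python3 -m handwheel '[[[5,0,0],0,1],[[10,0,0],0,1],[[14,0,0],0,1],[[17,0,0],0,1],[[17,0,0],0,1]]'
python3 -c "
from h import *
go(.5243,.1565,.0795,.116)"
```

```text
time_s: 17.05
ee_pos: [0.5227, 0.1551, 0.0983]
eef_rot: [-1.284, 1.566, -2.735]
force: [0.5, 0.3, -1.2]
grip_width: 0.0397
time_s: 17.55
ee_pos: [0.5227, 0.1551, 0.0815]
eef_rot: [-1.279, 1.566, -2.73]
force: [-0.0, -0.3, -1.1]
grip_width: 0.0398
t 17.55 tcp [0.5227 0.1551 0.0815] F [-0.  -0.3 -1.1] w 0.0398 q6 0.10 jaw 0.120 tilt 0.005
-> (0.5243, 0.1565, 0.0795) shift [ 1.9  1.8 -1.2] spin 0.004
```

```bash
python3 -m handwheel '[[[0,1.5,-1.2],0,1],[[0.5,1.5,-1.2],0,1],[[1,1.5,-1.2],0,1],[[1.5,1.5,-1.2],0,1],[[1.5,1.5,-1.2],0,1]]'
python3 -m handwheel '[[[0.3,0,0],0,1],[[0.6,0,0],0,1],[[1,0,0],0,1],[[1,0,0],0,1],[[1,0,0],0,1]]'
python3 -c "
from h import *
go(.5243,.1565,.0795,.116)"
```

```text
time_s: 18.05
ee_pos: [0.524, 0.1565, 0.0799]
eef_rot: [-1.272, 1.566, -2.723]
force: [-0.4, 0.9, -1.3]
grip_width: 0.0401
time_s: 18.55
ee_pos: [0.5243, 0.1564, 0.0797]
eef_rot: [-1.192, 1.567, -2.642]
force: [-2.1, -0.9, 9.1]
grip_width: 0.0399
t 18.55 tcp [0.5243 0.1564 0.0797] F [-2.1 -0.9  9.1] w 0.0399 q6 0.10 jaw 0.120 tilt 0.004
-> (0.5243, 0.1565, 0.0795) shift [ 0.2 -0.  -0.1] spin 0.004
```

```bash
python3 -m handwheel '[[[0,0,0],0,0],[[0,0,0],0,-0.5],[[0,0,0],0,-0.5],[[0,0,0],0,-0.5],[[-5,0,0],0,-0.5]]'
python3 -m handwheel '[[[-35,0,0],0,-1],[[-75,0,0],0,-1],[[-115,0,0],0,-1],[[-155,0,0],0,-1],[[-195,0,0],0,-1]]'
python3 -c "
from h import *
im,d,inf=snap('wrist'); w=world(d,inf); cv2.imwrite('pics/w8.png',im)
k=(w[...,2]>.105)&(w[...,2]<.125)&(abs(w[...,0]-.524)<.035)&(abs(w[...,1]-.1565)<.035)
print(k.sum(),cv2.minAreaRect((w[k][:,:2]*1000).astype(np.float32)),w[k][:,2].mean())
go(.472,.006,.27,0)"
```

```text
time_s: 19.05
ee_pos: [0.524, 0.1564, 0.0843]
eef_rot: [-1.262, 1.565, -2.713]
force: [0.0, -0.2, 0.5]
grip_width: 0.0701
time_s: 19.55
ee_pos: [0.5246, 0.1568, 0.2815]
eef_rot: [-1.246, 1.566, -2.697]
force: [0.5, 0.3, -0.1]
grip_width: 0.0942
988 ((523.4855346679688, 155.8168487548828), (38.898868560791016, 39.62739562988281), 8.003461837768555) 0.11593715080160813
t 19.60 tcp [0.5261 0.1571 0.2884] F [-0.3 -0.   6.6] w 0.0940 q6 0.10 jaw 0.120 tilt 0.004
-> (0.472, 0.006, 0.27) shift [ 18.2 -71.9 143.5] spin 0.120
```

View pics/w8.png

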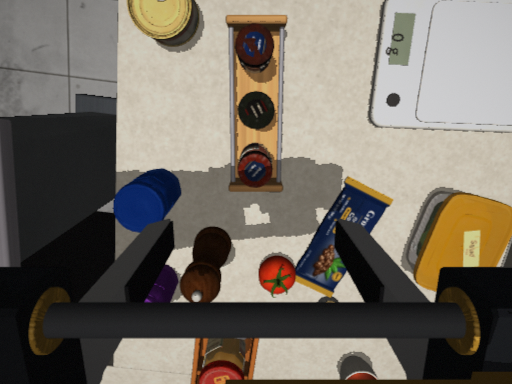

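Jar a stands in the end place at (255,170). The mill knob is at (196,296). I'll move over the mill.

```bash
python3 -m handwheel '[[[4,-14,29],0.03,-1],[[8,-29,58],0.06,-1],[[12,-44,88],0.09,-1],[[16,-60,120],0.12,-1],[[18,-72,143],0.12,-1]]'
python3 -c "
from h import *
im,d,inf=snap('wrist'); w=world(d,inf); cv2.imwrite('pics/w9.png',im)
go(.472,.006,.119,0)
def m(c,lo,hi,r):
    k=(w[...,2]>lo)&(w[...,2]<hi)&(abs(w[...,0]-c[0])<r)&(abs(w[...,1]-c[1])<r)
    q=w[k]; print(k.sum(),cv2.minAreaRect((q[:,:2]*1000).astype(np.float32)),np.round([q.min(0),q.max(0)],4).tolist())
m((.472,.006),.122,.137,.04);m((.472,.006),.141,.155,.04);m((.472,.006),.11,.137,.04)"
```

```text
time_s: 20.1
ee_pos: [0.4709, 0.005, 0.2701]
eef_rot: [1.508, 1.566, -0.064]
force: [0.7, 0.0, -0.1]
grip_width: 0.0941
t 20.15 tcp [0.4702 0.0029 0.27  ] F [-1.1 -0.6  0.2] w 0.0939 q6 -0.07 jaw -0.002 tilt 0.004
-> (0.472, 0.006, 0.119) shift [151.    1.1  -3.3] spin -0.002
1325 ((473.6706237792969, 6.5872344970703125), (48.94198989868164, 48.13668441772461), 31.406208038330078) [[0.4497, -0.0177, 0.122], [0.4983, 0.0311, 0.137]]
111 ((473.71917724609375, 6.309579849243164), (11.16185474395752, 10.058527946472168), 0.2612932324409485) [[0.4681, 0.0013, 0.1426], [0.4793, 0.0113, 0.1498]]
1360 ((473.85589599609375, 6.716743469238281), (48.830047607421875, 48.71715545654297), 0.5813817977905273) [[0.4495, -0.0177, 0.1201], [0.4983, 0.0311, 0.137]]
```

View pics/w9.png

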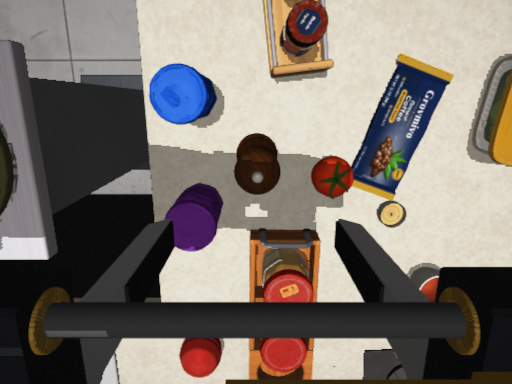

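The mill knob is at (258,178), which is (.4737,.0066). I'll descend to the head.

```bash
python3 -m handwheel '[[[30,3,-3.5],0,-1],[[65,3,-3.5],0,-1],[[100,3,-3.5],0,-1],[[135,3,-3.5],0,-1],[[150,3,-3.5],0,-1]]'
python3 -m handwheel '[[[0,0,0],0,-1],[[0,0,0],0,-1],[[0,0,0],0,1],[[0,0,0],0,1],[[0,0,0],0,1]]' 35
python3 -m handwheel '[[[0,0,0],0,1],[[0,0,0],0,1],[[0,0,0],0,1],[[-10,0,0],0,1],[[-25,0,0],0,1]]'
python3 -c "
from h import *
w=np.load('w6.npz')['w']; im=np.load('w6.npz')['im']
k=(w[...,2]>.004)&(w[...,2]<.02)&(abs(w[...,0]-.513)<.045)&(w[...,1]>-.378)&(w[...,1]<-.303)
q=(w[k][:,:2]*1000).astype(np.float32); print('well floor',k.sum(),q.min(0),q.max(0),cv2.minEnclosingCircle(q))
k=(w[...,2]>.037)&(w[...,2]<.046)&(abs(w[...,0]-.513)<.053)&(w[...,1]>-.39)&(w[...,1]<-.29)
q=(w[k][:,:2]*1000); print('block',q.min(0),q.max(0))
go(.513,-.339,.27,0)"
```

```text
time_s: 20.65
ee_pos: [0.4725, 0.0064, 0.1173]
eef_rot: [0.793, 1.57, -0.779]
force: [0.4, 0.6, -0.2]
grip_width: 0.0943
time_s: 21.15
ee_pos: [0.4729, 0.0063, 0.118]
eef_rot: [1.194, 1.569, -0.378]
force: [0.5, -0.2, -0.5]
grip_width: 0.073
time_s: 21.65
ee_pos: [0.4725, 0.0064, 0.1433]
eef_rot: [0.785, 1.57, -0.788]
force: [0.6, 0.2, -0.4]
grip_width: 0.0335
well floor 1953 [ 474.7181  -366.94803] [ 548.67773 -304.32587] ((511.6092834472656, -338.0971984863281), 37.072792053222656)
block [ 461.34767378 -383.1650051 ] [ 561.89152791 -290.00345751]
t 21.65 tcp [0.4725 0.0064 0.1433] F [ 0.6  0.2 -0.4] w 0.0335 q6 -0.06 jaw -0.002 tilt 0.001
-> (0.513, -0.339, 0.27) shift [-126.4   41.2  345.4] spin -0.002
```

I started lifting before the fingers had finished closing, and the width of 33 mm says they slid off the head. I'll open, rise and look.

```bash
python3 -m handwheel '[[[0,0,0],0,-1],[[0,0,0],0,-1],[[0,0,0],0,-1],[[0,0,0],0,-1],[[0,0,0],0,-1]]'
python3 -m handwheel '[[[-30,0,0],0,-1],[[-60,0,0],0,-1],[[-95,0,0],0,-1],[[-125,0,0],0,-1],[[-130,0,0],0,-1]]'
python3 -c "
from h import *
im,d,inf=snap('wrist'); w=world(d,inf); cv2.imwrite('pics/w10.png',im)
go(.4737,.0066,.119,0)
def m(c,lo,hi,r):
    k=(w[...,2]>lo)&(w[...,2]<hi)&(abs(w[...,0]-c[0])<r)&(abs(w[...,1]-c[1])<r)
    q=w[k]; print(k.sum(),cv2.minAreaRect((q[:,:2]*1000).astype(np.float32)),np.round([q.min(0),q.max(0)],4).tolist())
m((.472,.006),.122,.137,.06);m((.472,.006),.141,.155,.06)"
```

```text
time_s: 22.15
ee_pos: [0.4723, 0.0064, 0.143]
eef_rot: [0.148, 1.57, -1.425]
force: [0.6, 0.2, 0.4]
grip_width: 0.0701
time_s: 22.65
ee_pos: [0.4732, 0.0064, 0.2761]
eef_rot: [1.382, 1.566, -0.191]
force: [0.7, 0.0, -0.2]
grip_width: 0.094
t 22.70 tcp [0.4729 0.0064 0.2749] F [-1.  -0.  -0.1] w 0.0942 q6 -0.06 jaw -0.002 tilt 0.003
-> (0.4737, 0.0066, 0.119) shift [155.9   0.3  -0.3] spin -0.002
1262 ((473.7310791015625, 6.360633850097656), (48.23242950439453, 48.395843505859375), 43.34891891479492) [[0.4495, -0.0182, 0.122], [0.4978, 0.0307, 0.137]]
107 ((474.0534362792969, 6.028524875640869), (11.37109088897705, 10.325366020202637), 0.7076439261436462) [[0.4684, 0.0008, 0.142], [0.4798, 0.0112, 0.1503]]
```

View pics/w10.png

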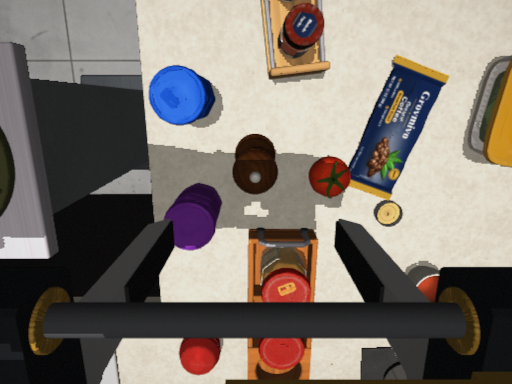

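The mill hasn't moved: its knob is at (255,177) and it is still upright. I'll grasp it again and let the fingers close fully before lifting.

```bash
python3 -m handwheel '[[[30,0.5,0],0,-1],[[65,0.5,0],0,-1],[[100,0.5,0],0,-0.7],[[140,0.5,0],0,-0.5],[[156,0.5,0],0,-0.5]]'
python3 -m handwheel '[[[0,1,0],0,1],[[0,1,0],0,1],[[0,1,0],0,1],[[0,1,0],0,1],[[0,1,0],0,1]]' 35
python3 -m handwheel '[[[0,0,0],0,1],[[0,0,0],0,1],[[0,0,0],0,1],[[0,0,0],0,1],[[0,0,0],0,1]]'
python3 -m handwheel '[[[0,0,0],0,1],[[-3,0,0],0,1],[[-8,0,0],0,1],[[-14,0,0],0,1],[[-20,0,0],0,1]]'
```

```text
time_s: 23.2
ee_pos: [0.4715, 0.0064, 0.1141]
eef_rot: [-1.41, 1.568, -2.982]
force: [-0.2, 0.4, 0.4]
grip_width: 0.0737
time_s: 23.7
ee_pos: [0.4728, 0.0064, 0.1148]
eef_rot: [-1.265, 1.569, -2.837]
force: [0.5, -0.2, -0.3]
grip_width: 0.0339
time_s: 24.2
ee_pos: [0.4735, 0.0064, 0.1155]
eef_rot: [0.311, 1.57, -1.262]
force: [1.8, 0.9, 6.7]
grip_width: 0.0098
time_s: 24.7
ee_pos: [0.4735, 0.0064, 0.1361]
eef_rot: [0.307, 1.57, -1.265]
force: [0.2, -0.3, -1.8]
grip_width: 0.0097
```

A width of 10 mm isn't the head. I'll look before doing anything else.

```bash
python3 -c "
from h import *
im,d,inf=snap('scene'); a=cv2.resize(im[80:230,190:340],(400,400))
im,d,inf=snap('side'); b=cv2.resize(im[110:260,170:320],(400,400)); cv2.imwrite('pics/c11.png',np.hstack([a,b]))
go(.4737,.0066,.119,0)"
```

```text
t 24.80 tcp [0.4739 0.0064 0.1365] F [-0.2 -0.5 -2.2] w 0.0095 q6 -0.06 jaw -0.002 tilt 0.002
-> (0.4737, 0.0066, 0.119) shift [17.5 -0.3 -0.2] spin -0.002
```

View pics/c11.png

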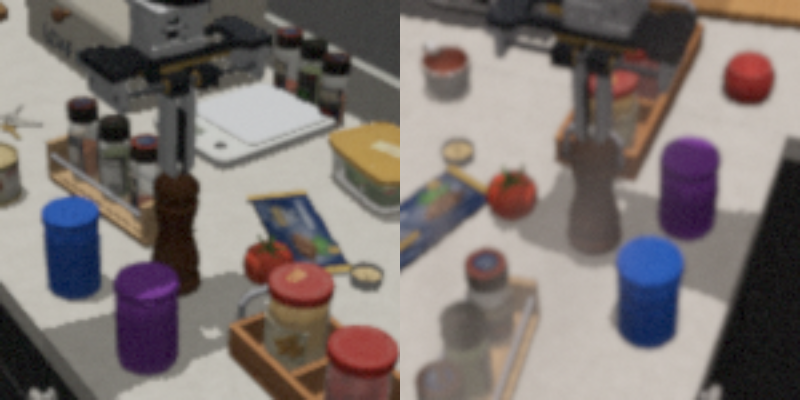

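The gripper is holding the mill by its steel knob, at (180,175) and (590,135). The fingertips are therefore higher than the stated TCP geometry implies, so I'll measure them in the depth images.

```bash
python3 - <<'E'
from h import *
for n in ("scene","side"):
    im,d,inf=snap(n); w=world(d,inf)
    k=(abs(w[...,1]-.0064)<.045)&(abs(w[...,0]-.474)<.05)&(w[...,2]>0)&(w[...,2]<.32); q=w[k]; c=im[k]
    print(n)
    for z in np.arange(.0,.32,.01):
        s=(q[:,2]>=z)&(q[:,2]<z+.01)
        if s.sum()>2: print("%.2f n%d x %.3f..%.3f y %.3f..%.3f"%(z,s.sum(),*np.percentile(q[s,0],[3,97]),*np.percentile(q[s,1],[3,97])),np.median(c[s],0).astype(int))
E
```

```text
scene
0.00 n6 x 0.478..0.520 y -0.033..0.010 [118 124 127]
0.02 n22 x 0.459..0.488 y -0.023..-0.016 [39 39 51]
0.03 n31 x 0.462..0.490 y -0.023..-0.014 [17 26 43]
0.04 n22 x 0.461..0.490 y -0.021..-0.014 [15 21 35]
0.05 n35 x 0.447..0.489 y -0.022..0.018 [19 27 41]
0.06 n68 x 0.446..0.488 y -0.020..0.012 [18 28 42]
0.07 n55 x 0.450..0.487 y -0.017..0.014 [16 27 41]
0.08 n48 x 0.452..0.485 y -0.015..0.008 [15 23 38]
0.09 n39 x 0.453..0.480 y -0.014..0.009 [14 21 35]
0.10 n35 x 0.452..0.482 y -0.016..0.008 [13 23 34]
0.11 n40 x 0.449..0.484 y -0.019..0.009 [13 20 34]
0.12 n62 x 0.448..0.489 y -0.019..0.011 [16 26 40]
0.13 n42 x 0.448..0.486 y -0.019..0.005 [12 21 34]
0.14 n74 x 0.449..0.489 y -0.019..0.015 [18 27 42]
0.15 n79 x 0.452..0.486 y -0.015..0.016 [21 33 51]
0.16 n39 x 0.455..0.487 y -0.005..0.010 [76 78 79]
0.17 n47 x 0.455..0.487 y -0.006..0.012 [78 78 79]
0.18 n43 x 0.454..0.486 y -0.005..0.012 [77 78 78]
0.19 n47 x 0.455..0.487 y -0.005..0.013 [75 76 79]
0.20 n49 x 0.455..0.487 y -0.004..0.013 [79 80 80]
0.21 n49 x 0.454..0.486 y -0.005..0.012 [78 80 79]
0.22 n52 x 0.455..
[... 1374 characters left out ...]
0.458..0.490 y -0.000..0.018 [85 87 92]
0.19 n43 x 0.458..0.489 y 0.000..0.017 [81 83 88]
0.20 n47 x 0.458..0.490 y -0.001..0.017 [82 85 89]
0.21 n42 x 0.458..0.490 y 0.001..0.017 [80 80 87]
0.22 n48 x 0.458..0.491 y 0.000..0.018 [78 79 87]
0.23 n44 x 0.458..0.491 y 0.003..0.018 [80 81 88]
0.24 n15 x 0.469..0.490 y 0.007..0.019 [76 76 78]
0.25 n8 x 0.448..0.485 y -0.000..0.021 [61 65 71]
0.26 n94 x 0.437..0.513 y 0.005..0.041 [45 49 58]
0.27 n170 x 0.430..0.521 y -0.013..0.041 [39 47 54]
0.28 n127 x 0.431..0.520 y -0.011..0.041 [35 46 57]
0.29 n240 x 0.426..0.521 y -0.012..0.032 [38 37 40]
0.30 n124 x 0.429..0.492 y -0.007..0.032 [82 81 84]
0.31 n109 x 0.434..0.491 y -0.004..0.032 [83 83 86]
```

The depth profile gives the geometry. The mill is lifted 20 mm, and the fingertips are at z ≈ .160 with the TCP at .1365. So the tips stand about 24 mm *behind* the reported TCP, not 14 mm ahead of it, and the earlier jars were held by their lids. I'll set the mill down gently and regrasp the head with the TCP at about .081.

```bash
python3 -m handwheel '[[[4,0,0],0,1],[[9,0,0],0,1],[[14,0,0],0,1],[[18,0,0],0,1],[[19,0,0],0,1]]'
python3 -m handwheel '[[[0.5,0,0],0,1],[[1,0,0],0,1],[[1.5,0,0],0,1],[[1.5,0,0],0,1],[[1.5,0,0],0,1]]'
python3 -c "
from h import *
go(.4737,.0066,.081,0)"
```

```text
time_s: 25.4
ee_pos: [0.4732, 0.0064, 0.1159]
eef_rot: [-0.818, 1.57, -2.39]
force: [-0.1, -0.4, -1.8]
grip_width: 0.0097
time_s: 25.9
ee_pos: [0.474, 0.0062, 0.1155]
eef_rot: [1.094, 1.569, -0.479]
force: [-0.7, -1.9, 8.8]
grip_width: 0.0095
t 25.90 tcp [0.474  0.0062 0.1155] F [-0.7 -1.9  8.8] w 0.0095 q6 -0.06 jaw -0.002 tilt 0.002
-> (0.4737, 0.0066, 0.081) shift [34.5 -0.4 -0.4] spin -0.002
```

Contact with the worktop. I'll open wide before descending, since the tips are only just above the head, then grasp the head.

```bash
python3 -m handwheel '[[[0,0,0],0,-1],[[0,0,0],0,-1],[[0,0,0],0,-1],[[0,0,0],0,-1],[[0,0,0],0,-1]]'
python3 -m handwheel '[[[0,0,0],0,-1],[[-2,0,0],0,-1],[[-2,0,0],0,-1],[[-2,0,0],0,-1],[[-2,0,0],0,-1]]'
python3 -c "
from h import *
im,d,inf=snap('wrist'); w=world(d,inf); cv2.imwrite('pics/w12.png',im)
k=(w[...,2]>.118)&(w[...,2]<.137)&(abs(w[...,0]-.472)<.06)&(abs(w[...,1]-.006)<.06); q=w[k]
print(k.sum(),cv2.minAreaRect((q[:,:2]*1000).astype(np.float32)))
go(.4737,.0066,.081,0)"
```

```text
time_s: 26.4
ee_pos: [0.474, 0.0063, 0.1154]
eef_rot: [1.037, 1.569, -0.536]
force: [-0.8, -0.3, -0.2]
grip_width: 0.0461
time_s: 26.9
ee_pos: [0.474, 0.0063, 0.1174]
eef_rot: [1.056, 1.569, -0.517]
force: [-0.6, 0.2, -0.0]
grip_width: 0.0863
3782 ((471.93585205078125, 6.07427978515625), (48.79777908325195, 48.95005798339844), 41.064762115478516)
t 26.95 tcp [0.474  0.0063 0.1174] F [-0.8  1.1 -0.4] w 0.0902 q6 -0.06 jaw -0.002 tilt 0.002
-> (0.4737, 0.0066, 0.081) shift [36.4 -0.3 -0.4] spin -0.002
```

View pics/w12.png

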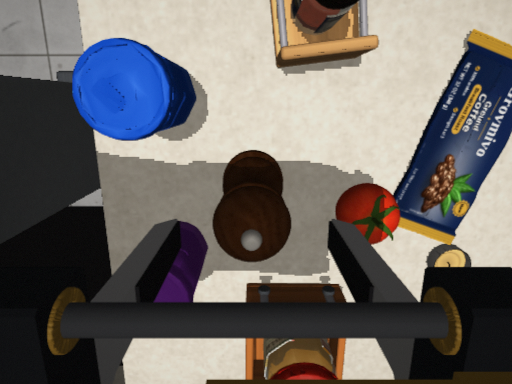

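The mill stands upright at (252,225) between the open fingers. I'll descend 36 mm and close fully.

```bash
python3 -m handwheel '[[[10,-1,0],0,-1],[[20,-1,0],0,-1],[[30,-1,0],0,-1],[[36,-1,0],0,-1],[[36,-1,0],0,-1]]'
python3 -m handwheel '[[[0,0,0],0,1],[[0,0,0],0,1],[[0,0,0],0,1],[[0,0,0],0,1],[[0,0,0],0,1]]' 40
python3 -m handwheel '[[[0,0,0],0,1],[[0,0,0],0,1],[[0,0,0],0,1],[[0,0,0],0,1],[[0,0,0],0,1]]'
python3 -m handwheel '[[[0,0,0],0,1],[[-3,0,0],0,1],[[-8,0,0],0,1],[[-14,0,0],0,1],[[-20,0,0],0,1]]'
```

```text
time_s: 27.45
ee_pos: [0.4725, 0.0063, 0.0803]
eef_rot: [-0.331, 1.57, -1.903]
force: [-0.4, -0.3, -0.0]
grip_width: 0.0943
time_s: 27.95
ee_pos: [0.4726, 0.0063, 0.0805]
eef_rot: [0.098, 1.57, -1.475]
force: [1.2, -0.1, 0.2]
grip_width: 0.0575
time_s: 28.45
ee_pos: [0.4727, 0.0063, 0.0805]
eef_rot: [0.364, 1.57, -1.209]
force: [0.1, -0.9, 1.0]
grip_width: 0.0476
time_s: 28.95
ee_pos: [0.4727, 0.0063, 0.1011]
eef_rot: [0.407, 1.57, -1.166]
force: [0.6, 0.6, -1.3]
grip_width: 0.0473
```

```bash
python3 -m handwheel '[[[-30,0,0],0,1],[[-60,0,0],0,1],[[-90,0,0],0,1],[[-120,0,0],0,1],[[-134,0,0],0,1]]'
python3 -m handwheel '[[[0,3,30],0,1],[[0,7,65],0,1],[[0,11,100],0,1],[[0,15,135],0,1],[[0,18,160],0,1]]'
python3 -c "
from h import *
go(.5125,-.339,.235,0)"
```

```text
time_s: 29.45
ee_pos: [0.4731, 0.0064, 0.2383]
eef_rot: [1.316, 1.567, -0.257]
force: [0.0, 0.4, -1.9]
grip_width: 0.0475
time_s: 29.95
ee_pos: [0.4907, -0.1556, 0.239]
eef_rot: [1.263, 1.566, -0.31]
force: [-0.0, -0.2, -2.4]
grip_width: 0.0475
t 29.95 tcp [ 0.4907 -0.1556  0.239 ] F [-0.  -0.2 -2.4] w 0.0475 q6 -0.38 jaw -0.003 tilt 0.005
-> (0.5125, -0.339, 0.235) shift [  4.3  22.3 183.3] spin -0.003
```

```bash
python3 -m handwheel '[[[0,4,36],0,1],[[0,9,74],0,1],[[0,14,112],0,1],[[0,19,150],0,1],[[0,22,181],0,1]]'
python3 -m handwheel '[[[20,0,0],0,1],[[40,0,0],0,1],[[60,0,0],0,1],[[75,0,0],0,1],[[80,0,0],0,1]]'
python3 -c "
from h import *
im,d,inf=snap('wrist'); w=world(d,inf); cv2.imwrite('pics/w13.png',im)
k=(w[...,2]>.037)&(w[...,2]<.046)&(abs(w[...,0]-.513)<.056)&(w[...,1]>-.39)&(w[...,1]<-.29)
q=(w[k][:,:2]*1000); print('block',k.sum(),np.percentile(q,[1,99],axis=0))
k=(w[...,2]>.06)&(w[...,2]<.075)&(abs(w[...,0]-.513)<.056)&(w[...,1]>-.41)&(w[...,1]<-.37)
if k.sum(): print('bow',k.sum(),np.percentile(w[k],[1,99],axis=0))
go(.5125,-.339,.0895,0)"
```

```text
time_s: 30.45
ee_pos: [0.512, -0.3386, 0.2395]
eef_rot: [1.256, 1.566, -0.318]
force: [0.9, 0.7, -2.0]
grip_width: 0.0477
time_s: 30.95
ee_pos: [0.5118, -0.3383, 0.1582]
eef_rot: [1.584, 1.568, 0.01]
force: [0.1, -0.2, -2.2]
grip_width: 0.0477
block 3820 [[ 462.46190647 -378.53501261]
 [ 561.5981272  -291.86086716]]
t 31.00 tcp [ 0.5119 -0.3384  0.1584] F [ 0.2 -0.2 -2.9] w 0.0475 q6 -0.64 jaw -0.003 tilt 0.003
-> (0.5125, -0.339, 0.0895) shift [68.9  0.4  0.6] spin -0.003
```

I've used all my picture views, so I'll go on numbers. The block centre is at x = .512, and the mill clears the 74 mm well by 8 mm all round. I'll lower it.

```bash
python3 -m handwheel '[[[10,0.4,0.6],0,1],[[20,0.4,0.6],0,1],[[28,0.4,0.6],0,1],[[32,0.4,0.6],0,1],[[33,0.4,0.6],0,1]]'
python3 -m handwheel '[[[7,0,0],0,1],[[14,0,0],0,1],[[21,0,0],0,1],[[27,0,0],0,1],[[31,0,0],0,1]]'
python3 -m handwheel '[[[1,0,0],0,1],[[2,0,0],0,1],[[3,0,0],0,1],[[3.5,0,0],0,1],[[4,0,0],0,1]]'
python3 -c "
from h import *
go(.5125,-.339,.0885,0)"
```

```text
time_s: 31.5
ee_pos: [0.5123, -0.3389, 0.1248]
eef_rot: [1.705, 1.569, 0.131]
force: [-0.7, -0.7, -1.0]
grip_width: 0.0474
time_s: 32.0
ee_pos: [0.5122, -0.3388, 0.0931]
eef_rot: [1.926, 1.569, 0.352]
force: [0.0, -0.1, -1.9]
grip_width: 0.0475
time_s: 32.5
ee_pos: [0.5123, -0.3388, 0.0892]
eef_rot: [1.814, 1.569, 0.24]
force: [0.0, 0.8, -2.0]
grip_width: 0.0476
t 32.50 tcp [ 0.5123 -0.3388  0.0892] F [ 0.   0.8 -2. ] w 0.0476 q6 -0.64 jaw -0.003 tilt 0.002
-> (0.5125, -0.339, 0.0885) shift [0.7 0.2 0.2] spin -0.003
```

```bash
python3 -m handwheel '[[[0.4,0,0],0,1],[[0.8,0,0],0,1],[[1,0,0],0,1],[[1.2,0,0],0,1],[[1.2,0,0],0,1]]'
```

```text
time_s: 33.0
ee_pos: [0.5125, -0.3391, 0.0886]
eef_rot: [1.435, 1.568, -0.139]
force: [-1.3, -0.9, 6.2]
grip_width: 0.0475
```

```bash
python3 -m handwheel '[[[0,0,0],0,0.3],[[0,0,0],0,-1],[[0,0,0],0,-1],[[0,0,0],0,-1],[[0,0,0],0,-1]]'
python3 -m handwheel '[[[0,0,0],0,-1],[[0,0,0],0,-1],[[-20,0,0],0,-1],[[-50,0,0],0,-1],[[-80,0,0],0,-1]]'
python3 -m handwheel '[[[-30,0,-10],0,-1],[[-65,0,-30],0,-1],[[-90,0,-50],0,-1],[[-90,0,-70],0,-1],[[-90,0,-80],0,-1]]'
python3 - <<'E'
from h import *
im,d,inf=snap("wrist"); w=world(d,inf); go(.45,-.1,.25)
def m(n,c,lo,hi,r,w=w):
    k=(w[...,2]>lo)&(w[...,2]<hi)&(abs(w[...,0]-c[0])<r)&(abs(w[...,1]-c[1])<r)
    q=w[k]
    if len(q)<20: print(n,"few",len(q)); return
    a=np.c_[q[:,:2]-q[:,:2].mean(0),np.ones(len(q))]; s=np.linalg.lstsq(a,q[:,2],rcond=None)[0]
    b=cv2.minAreaRect((q[:,:2]*1000).astype(np.float32)); print(n,len(q),np.round(b[0],1),np.round(b[1],1),"zmax %.4f"%np.percentile(q[:,2],98),"slope",np.round(s[:2],3))
def allm(w):
    m("mill head",(.5125,-.339),.128,.146,.04,w); m("mill knob",(.5125,-.339),.15,.165,.04,w)
    m("jam",(.512,-.252),.088,.1,.04,w); m("honey",(.514,-.158),.102,.115,.04,w)
    m("timer",(.386,-.31),.04,.06,.05,w); m("tin",(.391,.324),.05,.065,.06,w)
    for n,c in (("a",(.524,.1565)),("b",(.5165,.222)),("c",(.507,.287))): m(n,c,.111,.122,.03,w)
allm(w)
for n in ("side","scene"): print(n); im,d,inf=snap(n); allm(world(d,inf))
E
```

```text
time_s: 33.5
ee_pos: [0.5125, -0.339, 0.0885]
eef_rot: [1.497, 1.568, -0.077]
force: [0.2, 0.7, -0.3]
grip_width: 0.076
time_s: 34.0
ee_pos: [0.5121, -0.3389, 0.1692]
eef_rot: [1.737, 1.569, 0.163]
force: [0.2, 0.2, 1.0]
grip_width: 0.0939
time_s: 34.5
ee_pos: [0.5122, -0.2575, 0.2592]
eef_rot: [1.693, 1.569, 0.119]
force: [0.7, 0.4, -0.2]
grip_width: 0.0937
t 34.55 tcp [ 0.5121 -0.2567  0.2585] F [-0.9  0.7  0.4] w 0.0941 q6 -0.53 jaw -0.002 tilt 0.001
-> (0.45, -0.1, 0.25) shift [   8.6  -62.4 -156.6] spin -0.002
mill head 1394 [ 510.6 -340.1] [48.9 48.6] zmax 0.1458 slope [ 0.006 -0.141]
mill knob 111 [ 510.7 -341.2] [11.6 10.9] zmax 0.1577 slope [ 0.018 -0.245]
jam 2467 [ 511.2 -251.9] [62.9 63.2] zmax 0.0945 slope [-0.002 -0.005]
honey 3206 [ 513.9 -156.7] [63.2 63. ] zmax 0.1079 slope [-0.003  0.005]
timer 1347 [ 384.7 -311.3] [56.2 52.9] zmax 0.0539 slope [-0.041 -0.07 ]
tin few 0
a few 0
b few 0
c few 0
side
mill head 104 [ 513.3 -334.4] [41.2 47.6] zmax 0.1458 slope [ 0.051 -0.191]
mill knob few 9
jam 217 [ 513.2 -250.7] [62.6 64. ] zmax 0.0970 slope [ 0.005 -0.022]
honey 24
[... 317 characters left out ...]
pe [ 0.017 -0.052]
c 242 [509.8 286.9] [38.6 41.8] zmax 0.1197 slope [ 0.018 -0.035]
scene
mill head 289 [ 505.7 -344.9] [39.1 48.5] zmax 0.1457 slope [0.22  0.197]
mill knob 25 [ 509.6 -344.2] [10.  10.4] zmax 0.1566 slope [0.318 0.114]
jam 387 [ 509.  -253.2] [62.4 62.3] zmax 0.0944 slope [0.014 0.009]
honey 302 [ 511.7 -158.4] [62.8 62.1] zmax 0.1073 slope [0.01 0.01]
timer 386 [ 381.4 -315.5] [53.9 55.3] zmax 0.0533 slope [0.064 0.062]
tin 208 [388.7 324.8] [77.3 72.4] zmax 0.0568 slope [-0.008  0.002]
a 71 [521.9 153.2] [37.3 35.2] zmax 0.1174 slope [0.03  0.006]
b 61 [513.8 218.5] [35.2 39.9] zmax 0.1169 slope [0.019 0.028]
c 55 [505.5 285.7] [40.  33.8] zmax 0.1169 slope [0.022 0.016]
```

Every height matches its seat (mill 158 mm, honey 108, jam 94, spice jar a 117), the lids are level, and the gripper is clear. I'll hand in.

```bash
python3 -m handwheel '[[[0,0,0],0,-1],[[0,0,0],0,-1],[[0,0,0],0,-1],[[0,0,0],0,-1],[[0,0,0],0,-1]]'; python3 -c "
from station import *
print(hand_in())"
```

```text
time_s: 35.15
ee_pos: [0.5119, -0.2588, 0.258]
eef_rot: [3.05, 1.57, 1.477]
force: [0.3, -0.4, 1.0]
grip_width: 0.094
the job is handed in; nothing more can be done
None
```

The caddy is ready and handed in at 35 s. The honey jar is in the end compartment (+y), the jam jar in the middle one, and the pepper mill in the round well. Spice jar a went back to the free end place of the rack before the mill was placed.

**Last checks:** Depth readings from the three cameras agreed to within about 5 mm. Each top is at the height expected for a seated, upright object: mill 158 mm, honey 108, jam 94–97, spice jar a 117–120. The lids of both jars are level. The tin, the timer and the other two rack jars are where they were, and the open gripper is clear of everything.

**What went wrong or disagreed:**
- **Fingertip position:** The fingertips turned out to be about 24 mm behind the reported TCP, not 14 mm ahead of it. The honey and jam jars were therefore held by their lids.
- **Mill grasps:** The first grasp of the mill slid off without moving it. The second caught only the knob and lifted the mill 20 mm. I set it back down gently and regrasped it by the head.
- **Jam jar:** It was set down with a brief 23 N press on its compartment floor.
- **Picture limit:** I had used all 16 picture views by the mill's final lowering, so that step and the last checks rest on depth and force numbers only.

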